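Set the ripening box ajar on its long stay

ROBOT

A 6-joint arm with a two-finger parallel gripper is mounted at the origin on the work surface. World frame = base frame: x ahead of the robot, y to its left, z up, the work surface at z = 0. Lengths are in mm, angles in rad, forces in N, time in s.
With the tool pointing down it reaches from about 275 to 825 mm from the base axis. Payload 4.9 kg.
Tool frame: the origin (TCP) lies on the centre line of the jaws, within the pads' length; the fingertips stand 17 mm ahead of it and the grasp point (between the pads) lies 2 mm behind it (arm.tip_reach is the distance from the TCP to the fingertips, in mm); x points along the fingers, y is the direction in which the jaws open and shut, and the axes are right-handed (so a half turn about x gives the same grasp; the last joint's range is limited). The gripper opens to 85 mm and grips with 20 to 120 N. Pads are 22 mm wide; open, the fingers measure 114 mm over their backs; the gripper's body (76 mm by 85 mm) begins 54 mm behind the grasp point. The pads swing forward as they close: fully open they stand 13 mm farther back than shut.
Start: joints at [-0.134, 0.326, -0.193, 1.052, 0, 1.437], TCP at [550.017, 0.009, 221.281] pointing down, gripper open.
Joint ranges: [-2.65, 2.65], [-0.97, 1.79], [-1.3, 1.35], [-1.93, 2.1], [-1.47, 1.37], [-3.14, 3.14]. Speed limits (rad/s): [2.57, 2.57, 3.14, 3.14, 3.14, 3.14].

INTERFACE

Orientations are given as [roll, pitch, yaw] about the fixed x, y, z axes, in that order (R = Rz(yaw) Ry(pitch) Rx(roll)).
In Python, from bench import status, grab_frame, camera_info, job, arm gives the robot as it stands.
- The arm moves only by the tool send_rows, never from a script. Its argument "deltas" is a list that holds one entry, the list of rows, each a list of 5 numbers: the opening, from 0 (shut) to 1 (fully open), then the shift along the tool's x, y, z normalised to -1 to 1, where 1 is 0.4 m, then the turn about the tool's x normalised to -1 to 1, where 1 is 180 degrees. A call has 1 to 8 rows; each row is the pose to reach, as a shift and turn from the pose commanded when the call began, along the tool's axes at that moment, turning the shorter way round; what a row does not reach only later rows make up. A row lasts 1/12 s, in which the tool goes at most 41.7 mm and 7.16 degrees, less where a joint would pass 70% of its speed; a pose out of reach is approached as far as the arm can. A call with a number of a shift or a turn outside -1 to 1 is refused whole. A call with a gripper value outside its range is refused whole. The fingers move at their own pace and stop on an object; the grip force is fixed at half the most. Time passes only in rows, so rows that repeat a pose let the fingers close. It gives the time, the measured TCP pose, the force and the opening at its end, in the units of the state.
- status.observe(): the state, without advancing time (a new reading comes with each control period).
- grab_frame(name): name is "scene" or "side" or "wrist"; returns (picture, depth): 420x560x3 uint8, red, green, blue; 420x560 float32, mm along the optical axis (not along the pixel's ray), 0 where there is no reading.
- camera_info(name): a dict with "camera_matrix" (3x3 intrinsics, pixels), "k1" (the pictures are not rectified: a ray, as slopes to the right and down, at radius r is drawn at 1 + k1 r^2 times it, then the intrinsics apply), "xyz" and "attitude" of the camera in the world. Camera axes: x right, y down, z forward; pixel columns grow to the right and rows downward; lengths in mm; the calibration is good to about 2 mm. A picture is of the moment at which its call begins: read the wrist's pose just before it. camera_info takes no time and is no camera call; for the wrist camera it gives the pose at the moment of the call.
- job.sign_off(): hands the job in, once; it reports no verdict.
The state is a dict: "time_s": time; "joints": joint angles; "qd": joint speeds; "effort": joint torques, N m; "position": TCP position; "orientation": TCP orientation; "ft_force": force on the tool from outside, world axes, zero at the start; "torque": the same for the moment, N m; "grip_width": opening from 0.0 (shut) to 1.0 (fully open).
Only numpy, scipy, OpenCV 4.12 (cv2) and the standard library are available. Lean on these libraries where they do the work, as an engineer would, in place of code of your own. Each camera call takes 0.05 s, during which the arm holds its last target.

TASK

Air the wooden cheese-ripening box on the table: its lid has been thrown right back. Flip up the longer of its two stays as far as it goes, then tip the lid forward so that it comes down and rests propped ajar on that stay. Leave the shorter stay folded down.

Things in the scene. Friction and masses are not known exactly. Their poses are not given: they have to be found in the camera images.
- box: wooden ripening box fixed to the table, 220 mm deep (x), 250 wide (y). Origin: centre of its underside; x points from front to back (hinge side, away from the robot), y left, z up. Front and back walls 110 mm high; side walls 55 high, 8 thick, at y = +-121. Over each side wall lies a steel stay, one long, one short (sides vary), pivoted at x = -50, z = 90 between ears 20 mm across
- long_stay_grip (a point): point to pinch the long stay: on its middle line, 85 mm from its pivot. The stay is a steel bar 10 mm wide (along the box's y) and 12 mm high, 105 mm from pivot to the centre of its round end (18 mm across, 16 mm wide). The point moves with the stay; its x axis points from the pivot to the free end
- long_stay (a joint): long stay's angle: 0 = folded level, free end to the back of the box, 35 mm above the side wall; grows as the end swings up and over to the front; 1.57 = upright; 1.7 = its stop, leaning slightly forward. Starts at 0 to 0.25. Light friction (0.045 N m, stay 70 g): it stays where it is left. The lid's weight presses it against the stop
- short_stay (a joint): angle of the short stay, over the other side wall: the same kind of bar but 60 mm from pivot to end. 0 = folded level, as it must remain; same friction
- lid_edge (a point): middle of the lid's free edge. The lid is a wooden board 225 mm from hinge line to free edge, 260 mm wide, 8 mm thick, about 0.45 kg. On its outer face (the far side when open) two battens 8 mm thick run from near the hinge towards the edge, 100 mm either side of the middle, ending 40 mm short of the edge
- lid (a joint): lid's angle: 0 = shut, 1.57 = upright, 1.8 = thrown right back on its stop, where it starts, leaning by its weight (free edge then at about x = 163, z = 329 mm in the box's frame). Hinge line: box's x = 110, z = 110 mm. The hinge is damped (0.45 N m s/rad): tipped forward past upright, the lid sinks by itself in some 3 s. On the raised long stay it rests at about 0.5, on the short one at 0.3

How it is judged (in metres and radians):
On the way:
1. the long stay is flipped up to its stop (beyond 1.5 rad) while the lid still stands open (beyond 1.3 rad) (value of joint long_stay above 1.5 rad and value of joint lid above 1.3 rad), for 0.2 s.
At the end, for the whole second after the job is handed in: the long stay is up at its stop (beyond 1.5 rad), the lid rests still on its end, ajar between 0.39 and 0.59 rad (moving slower than 0.05 rad/s), and the short stay is folded (below 0.35 rad) (value of joint long_stay above 1.5 rad and value of joint lid between 0.39 and 0.59 rad and velocity of joint lid between -0.05 and 0.05 rad/s and value of joint short_stay below 0.35 rad); the robot touches nothing.
It also fails if it takes over 48 s, if anything falls off the work surface, if the arm or the gripper's body presses on something with over 40 N, if the wrist force passes 120 N, or if a joint passes its speed limit or range.

## Working session

There is one attempt and no reset: what is moved stays moved. The work goes in short steps, Python scripts to look and compute and a tool call to move; the robot and the scene stay as the last step left them, time stands still between calls to the robot, and variables do not carry over. Pictures are saved under pics/ and viewed, and the job is handed in when it is done.

Besides the shell and the picture viewer there is one more tool, called after "Request:" as name([rows], argument=value, ...), one row to a line, values as JSON. send_rows: Moves the arm, as the interface text tells. Its arguments: {"type":"object","properties":{"deltas":{"type":"array","items":{"type":"array","items":{"type":"array","items":{"type":"number"}}}}},"required":["deltas"]}

```bash
ls; mkdir -p pics; python3 - <<'E'
from bench import status, grab_frame, camera_info
import cv2,numpy as np
s=status.observe(); print(s)
for n in ["scene","side","wrist"]:
    ci=camera_info(n); print(n,ci)
    im,d=grab_frame(n); cv2.imwrite(f"pics/{n}0.png",im[:,:,::-1]); np.save(f"pics/{n}0.npy",d)
E
```

```text
pics
{'time_s': 0.0, 'joints': array([-1.34234650e-01,  3.26934374e-01, -1.93586014e-01,  1.05197832e+00,
       -2.30767567e-05,  1.43660030e+00]), 'qd': array([ 9.25407062e-05,  2.82053113e-04, -1.68057922e-03, -1.91282142e-04,
       -1.21782166e-03,  1.13780112e-03]), 'effort': array([-1.24197268e-03, -4.43398941e+01,  2.62443137e+01,  1.56443648e-02,
       -1.97191571e-04, -6.55614656e-06]), 'position': array([5.49409114e+02, 6.48891883e-02, 2.20506204e+02]), 'orientation': array([-1.69143765,  1.56909379,  3.02091273]), 'ft_force': array([0.24214662, 0.37562597, 0.73448464]), 'torque': array([-0.0195484 , -0.02124643, -0.03157603]), 'grip_width': 0.9990205881462629}
scene {'camera_matrix': array([[513.97616783,   0.        , 275.3893533 ],
       [  0.        , 513.97616783, 196.15893617],
       [  0.        ,   0.        ,   1.        ]]), 'k1': -0.1702385438478528, 'xyz': array([870.04647047, 239.52442824, 825.74803368]), 'attitude': array([-2.6362765 ,  0.00828325,  2.08365642])}
side {'camera_matrix': array([[398.37567341,   0.        , 283.88852725],
       [  0.        , 398.37567341, 206.44004878],
       [  0.        ,   0.        ,   1.        ]]), 'k1': -0.022037717097097523, 'xyz': array([279.078449  , 396.20129631, 578.15270549]), 'attitude': array([-2.3840066 , -0.00612972, -2.50683664])}
wrist {'camera_matrix': array([[338.15837506,   0.        , 276.05279483],
       [  0.        , 338.15837506, 209.38030368],
       [  0.        ,   0.        ,   1.        ]]), 'k1': -0.031068315177153284, 'xyz': array([548.69187889,  71.04638157, 373.6773665 ]), 'attitude': array([ 2.86065045e+00,  2.20611738e-03, -4.28877864e-04])}
```

View pics/scene0.png

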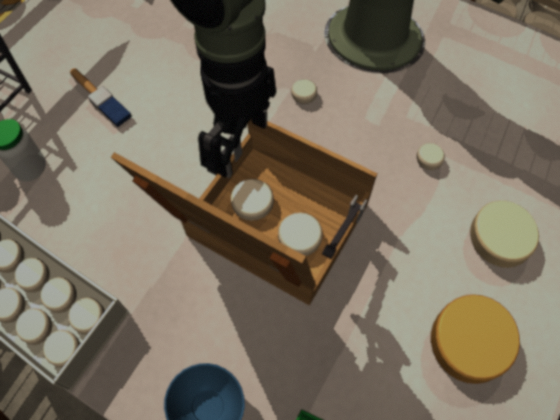

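View pics/side0.png

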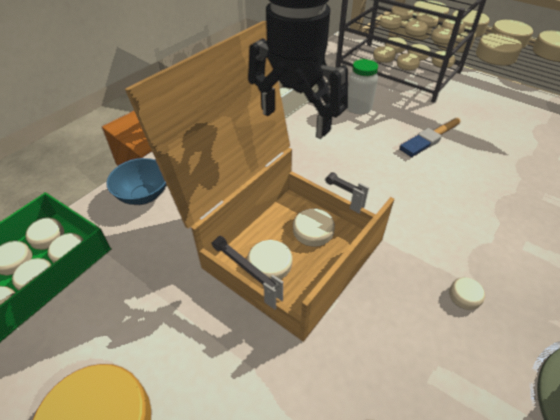

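View pics/wrist0.png

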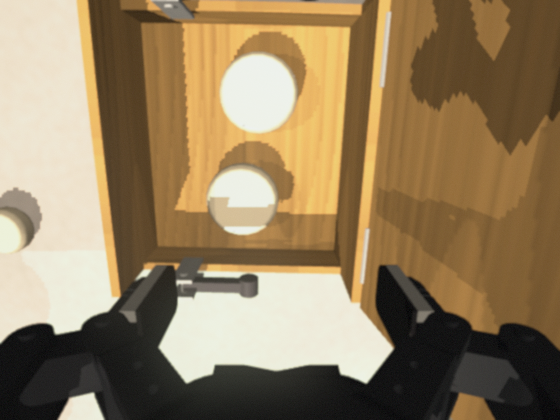

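The long stay lies on the left (+y): in the side view its round end is at about (218,242) and its ears at (272,288), and in the scene view it shows at about (345,225). The short stay is on the -y side. Next I'll back-project to get positions.

```bash
cat > h.py <<'E'
import numpy as np,cv2
from scipy.spatial.transform import Rotation as Ro
def Rm(a): return Ro.from_euler('xyz',a).as_matrix()
def und(ci,uv):
    K=np.array(ci["camera_matrix"]);d=np.array([ci["k1"],0,0,0,0.])
    return cv2.undistortPoints(np.asarray(uv,float).reshape(-1,1,2),K,d).reshape(-1,2)
def rays(ci,uv):
    n=und(ci,uv); v=np.c_[n,np.ones(len(n))]@Rm(ci["attitude"]).T
    return np.array(ci["xyz"]),v   # unit depth
def pts(ci,uv,dep):
    o,v=rays(ci,uv); return o+v*np.asarray(dep)[:,None]
def plane(ci,uv,z):
    o,v=rays(ci,uv); return o+v*((z-o[2])/v[:,2])[:,None]
def tri(obs):
    A=np.zeros((3,3));b=np.zeros(3)
    for ci,uv in obs:
        o,v=rays(ci,[uv]);v=v[0]/np.linalg.norm(v[0]);P=np.eye(3)-np.outer(v,v);A+=P;b+=P@o
    x=np.linalg.solve(A,b)
    res=[np.linalg.norm((np.eye(3)-np.outer(v,v))@(x-o)) for o,v in [(o,v[0]/np.linalg.norm(v[0])) for o,v in [rays(c,[u]) for c,u in obs]]]
    return x,res
def cloud(ci,d):
    vv,uu=np.mgrid[0:420,0:560]; uv=np.c_[uu.ravel(),vv.ravel()]
    return pts(ci,uv,d.ravel()).reshape(420,560,3)
E
python3 - <<'E'
from h import *
from bench import camera_info,status
s=status.observe(); print("toolR\n",Rm(s["orientation"]).round(3))
for n in ["scene","side","wrist"]:
    ci=camera_info(n); d=np.load(f"pics/{n}0.npy"); im=cv2.imread(f"pics/{n}0.png")
    P=cloud(ci,d); np.save(f"pics/{n}P.npy",P)
    print(n,(d>0).mean())
    # table check, and dark steel points
    hsv=cv2.cvtColor(im,cv2.COLOR_BGR2HSV)
    up=cv2.resize(im[120:330,140:420] if n!="wrist" else im[0:40,100:400],None,fx=2.5,fy=2.5,interpolation=cv2.INTER_CUBIC)
    cv2.imwrite(f"pics/{n}0z.png",up)
P=np.load("pics/sideP.npy")
for uv in [(218,242),(245,262),(262,276),(272,288),(400,200),(200,225),(392,205),(305,320),(290,155)]: print(uv,P[uv[1],uv[0]].round(1))
P=np.load("pics/wristP.npy")
for uv in [(50,120),(90,150),(90,60),(118,280),(383,60),(365,280),(172,5),(190,275),(248,285)]: print("w",uv,P[uv[1],uv[0]].round(1))
E
```

```text
toolR
 [[-0.001  1.     0.   ]
 [ 0.     0.    -1.   ]
 [-1.    -0.001 -0.   ]]
scene 0.9960374149659864
side 0.9961139455782313
wrist 0.9960671768707483
(218, 242) [570.4 159.  117. ]
(245, 262) [521.4 156.9 105.5]
(262, 276) [489.1 158.3 100.3]
(272, 288) [465.  166.4 102.2]
(400, 200) [ 421.3 -201.4    0.8]
(200, 225) [620.4 147.1 109.5]
(392, 205) [404.3 -86.4  93.5]
(305, 320) [409.5 164.6  70.7]
(290, 155) [615.1 -84.4  99.6]
w (50, 120) [301.9  64.2  -0.5]
w (90, 150) [343.   31.8   1.8]
w (90, 60) [412.6 108.5 110.7]
w (118, 280) [410.6 -68.9 110.6]
w (383, 60) [625.6 107.6 110.8]
w (365, 280) [623.4 -65.5 116.2]
w (172, 5) [470.8 148.4  93.7]
w (190, 275) [468.6 -73.6  91.4]
w (248, 285) [522.8 -79.  100. ]
```

View pics/side0z.png

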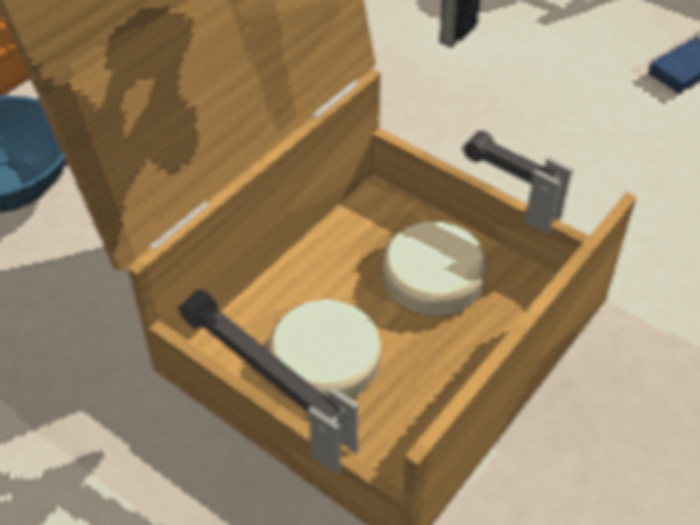

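View pics/scene0z.png

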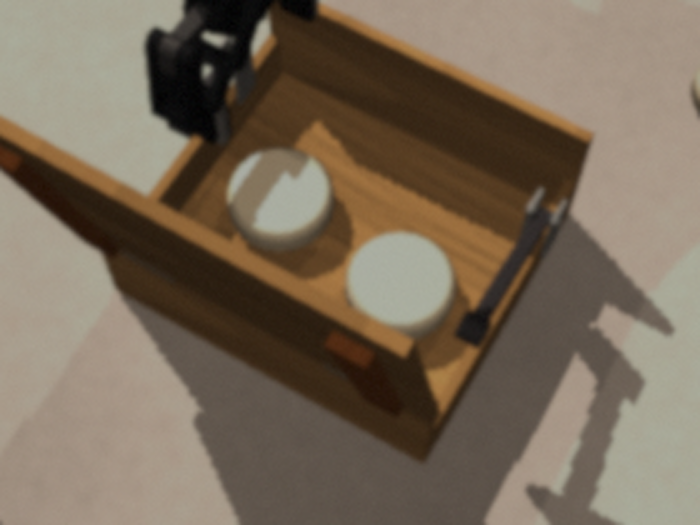

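```bash
python3 - <<'E'
from h import *
from bench import camera_info
cs,cd=camera_info("scene"),camera_info("side")
print("end tri",tri([(cs,(329.,251.)),(cd,(220.,243.))]))
print("ears tri",tri([(cs,(356.5,201.)),(cd,(272,283.))]))
# box yaw: wooden points with z~110
for n in ["wrist","side","scene"]:
    P=np.load(f"pics/{n}P.npy"); im=cv2.imread(f"pics/{n}0.png"); hsv=cv2.cvtColor(im,cv2.COLOR_BGR2HSV)
    wood=(hsv[...,1]>90)&(hsv[...,0]<25)&(hsv[...,0]>5)
    m=wood&(abs(P[...,2]-110)<2)
    for nm,lo,hi in [("front",395,440),("back",605,635)]:
        q=P[m&(P[...,0]>lo)&(P[...,0]<hi)&(abs(P[...,1]-35)<140)]
        if len(q)>20:
            k=np.polyfit(q[:,1],q[:,0],1); r=q[:,0]-np.polyval(k,q[:,1])
            print(n,nm,len(q),"yaw",-np.arctan(k[0]).round(4),"x@y=35",np.polyval(k,35).round(1),"xrange",r.min().round(1),r.max().round(1),"y",q[:,1].min().round(1),q[:,1].max().round(1))
    m=(hsv[...,2]<110)&(P[...,2]>80)&(P[...,2]<150)&(hsv[...,1]<80)
    for nm,lo,hi in [("left",140,185),("right",-110,-60)]:
        q=P[m&(P[...,1]>lo)&(P[...,1]<hi)&(P[...,0]>430)&(P[...,0]<610)]
        if len(q)>20:
            print(n,nm,len(q),q.min(0).round(1),q.max(0).round(1))
            for x in range(440,610,15):
                w=q[abs(q[:,0]-x)<7.5]
                if len(w)>3: print("   ",x,len(w),np.median(w,0).round(1),"y",w[:,1].min().round(1),w[:,1].max().round(1),"zmax",w[:,2].max().round(1))
    # lid edge top
    q=P[wood&(P[...,2]>250)&(P[...,0]>600)&(P[...,0]<760)]
    if len(q)>20: print(n,"lid top",q[q[:,2]>q[:,2].max()-6].mean(0).round(1),q.max(0).round(1),q.min(0).round(1))
E
```

```text
end tri (array([570.83712953, 156.28073592, 110.7776145 ]), [np.float64(0.8385628261433479), np.float64(0.8385628261432347)])
ears tri (array([469.53990951, 157.82741351, 102.05493108]), [np.float64(2.030237453415639), np.float64(2.030237453415632)])
wrist front 3311 yaw -0.0232 x@y=35 409.7 xrange -5.1 4.6 y -85.2 148.6
wrist back 3100 yaw -0.0239 x@y=35 620.5 xrange -4.1 5.8 y -91.0 147.4
wrist left 47 [470.9 147.8  80.3] [576.  151.6 105.9]
    470 5 [471.6 148.6  90.3] y 147.9 149.1 zmax 91.3
    485 29 [477.8 149.8  91.7] y 148.5 151.6 zmax 100.1
    575 12 [572.1 148.3 104.1] y 147.8 148.6 zmax 105.9
wrist right 819 [452.5 -91.3  80.2] [529.9 -70.8 100.8]
    455 121 [457.9 -73.3  91. ] y -91.3 -70.8 zmax 100.8
    470 260 [469.4 -78.4  95.5] y -90.8 -70.8 zmax 100.1
    485 97 [485.1 -78.8  91.8] y -79.7 -78.0 zmax 97.3
    500 97 [499.9 -79.1  91.5] y -80.1 -78.3 zmax 97.2
    515 112 [516.2 -76.9  92.3] y -79.9 -75.7 zmax 100.4
    530 132 [527.1 -77.9  96.6] y -90.0 -75.9 zmax 100.2
wrist lid top [607.6  10.  318.2] [660.7  40.5 319.3] [600.  -17.8 250. ]
side front 776 yaw
[... 1490 characters left out ...]
.6 zmax 103.7
    500 42 [499.8 158.9 101.3] y 154.8 163.3 zmax 103.7
    515 38 [514.9 158.7 104.4] y 155.2 162.3 zmax 107.0
    530 35 [529.5 158.2 106.6] y 154.6 161.9 zmax 111.6
    545 41 [544.6 157.8 109.5] y 154.3 161.8 zmax 113.2
    560 35 [559.8 157.8 114.1] y 154.2 161.3 zmax 119.0
    575 76 [574.3 157.3 117.3] y 151.1 163.9 zmax 120.3
scene right 80 [452.  -91.6  80.2] [532.1 -70.1 101.8]
    455 27 [456.6 -88.8  94.9] y -90.8 -70.4 zmax 101.8
    470 17 [467.  -72.9  87.5] y -91.6 -70.1 zmax 101.4
    485 17 [488.4 -85.7  95.2] y -88.1 -82.1 zmax 97.2
    530 18 [530.7 -83.   91. ] y -90.7 -76.1 zmax 95.4
scene lid top [601.1   8.5 538. ] [687.2 163.5 538. ] [601.1 -96.2 250. ]
```

Measurements:
- **Box:** centre about (515.3, 38.5), yaw about -0.024.
- **Long stay:** pivot about (468.2, 160.7, 90), angle about 0.19.
- **Grip point:** about (551.7, 158.7, 106).

First I'll move over the stay and turn the jaws so they open along the box's y.

Request:
send_rows([
  [[0.6, 0, 0.004, -0.397, -0.2], [0.6, 0, 0.004, -0.397, -0.3183], [0.6, 0, 0.004, -0.397, -0.3183], [0.6, 0, 0.004, -0.397, -0.3183], [0.6, 0, 0.004, -0.397, -0.3183], [0.6, 0, 0.004, -0.397, -0.3183], [0.6, 0, 0.004, -0.397, -0.3183], [0.6, 0, 0.004, -0.397, -0.3183]],
])

```text
time_s: 0.82
position: [551.2, 159.3, 220.8]
orientation: [-2.346, 1.57, -2.91]
ft_force: [-0.4, -0.3, -0.8]
grip_width: 0.6
```

Request:
send_rows([
  [[0.6, 0, 0, 0, -0.1741], [0.6, 0, 0, 0, -0.1741], [0.6, 0, 0, 0, -0.1741], [0.6, 0, 0, 0, -0.1741], [0.6, 0, 0, 0, -0.1741], [0.6, 0, 0, 0, -0.1741]],
])

```text
time_s: 1.32
position: [551.3, 158.8, 220.9]
orientation: [-2.994, 1.57, -3.018]
ft_force: [-0.3, 0.4, 0.3]
grip_width: 0.596
```

```bash
python3 - <<'E'
from h import *
from bench import status,camera_info,grab_frame
s=status.observe(); R=Rm(s["orientation"]);print(s["time_s"],s["position"],"\n",R.round(4),s["joints"].round(3))
tgt=np.array([551.7,158.7,104]); print("to go tool axes /400:",(R.T@(tgt-s["position"])/400).round(4))
ci=camera_info("wrist"); im,d=grab_frame("wrist"); cv2.imwrite("pics/w1.png",im[:,:,::-1])
P=cloud(ci,d); q=P[(P[...,2]>85)&(P[...,2]<125)&(abs(P[...,1]-160)<14)&(P[...,0]>450)&(P[...,0]<590)]
for x in range(455,590,15):
    w=q[abs(q[:,0]-x)<7.5]
    if len(w)>3: print(x,len(w),np.median(w,0).round(1),"y",w[:,1].min().round(1),w[:,1].max().round(1),w[:,2].max().round(1))
E
```

```text
1.3167 [551.3201866  158.79712683 220.92171231] 
 [[-8.000e-04  2.320e-02  9.997e-01]
 [-1.000e-04  9.997e-01 -2.320e-02]
 [-1.000e+00 -1.000e-04 -8.000e-04]] [ 0.152  0.371 -0.128  1.072  0.     0.175]
to go tool axes /400: [ 2.923e-01 -2.000e-04  1.200e-03]
455 64 [459.9 152.6 102.3] y 150.0 169.0 104.0
470 496 [469.8 158.9  97.5] y 147.5 170.8 104.0
485 255 [484.9 159.2  99.9] y 154.3 168.7 103.2
500 254 [500.1 158.9 102.7] y 153.9 163.8 105.1
515 251 [514.9 158.5 105.7] y 153.5 163.4 108.3
530 245 [529.6 158.1 108.3] y 153.2 163.1 111.8
545 231 [545.  157.6 111. ] y 152.8 161.9 113.7
560 315 [562.4 156.8 114.4] y 149.2 164.7 119.0
575 245 [572.4 157.  118.4] y 148.9 164.4 120.3
```

View pics/w1.png

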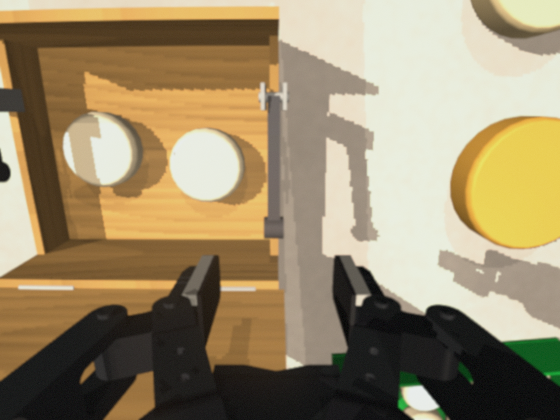

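The wrist view shows the stay between the jaws, with its end at (274,228) and its ears at (273,96). Next I'll go down and pinch it.

Request:
send_rows([
  [[0.6, 0.1, -0.002, 0.001, 0], [0.6, 0.2, -0.002, 0.001, 0], [0.6, 0.26, -0.002, 0.001, 0], [0.6, 0.292, -0.002, 0.001, 0], [0.6, 0.292, -0.002, 0.001, 0], [0.3, 0.292, -0.002, 0.001, 0], [0, 0.292, -0.002, 0.001, 0], [0, 0.292, -0.002, 0.001, 0]],
])

```text
time_s: 2.03
position: [553.3, 158.2, 106.1]
orientation: [0.18, 1.568, 0.156]
ft_force: [0.3, 0.5, -0.5]
grip_width: 0.177
```

Request:
send_rows([
  [[0, 0, 0, 0, 0], [0, 0, 0, 0, 0], [0, 0, 0, 0, 0]],
])

```text
time_s: 2.28
position: [552.5, 158.1, 105.2]
orientation: [0.14, 1.57, 0.116]
ft_force: [0.6, -0.2, 0.6]
grip_width: 0.0
```

```bash
python3 - <<'E'
from h import *
from bench import status,camera_info,grab_frame
s=status.observe(); print(s)
im,d=grab_frame("side"); cv2.imwrite("pics/s2.png",im[:,:,::-1])
print(np.array([[85*np.cos(t)-85*np.cos(.19),85*np.sin(t)-85*np.sin(.19)] for t in np.r_[.19:1.68:16j]])/400)
print(np.r_[.19:1.68:16j])
E
```

```text
{'time_s': 2.2833, 'joints': array([ 1.50243263e-01,  4.70422017e-01, -2.90828435e-01,  8.08255491e-01,
       -4.45209063e-05,  1.74264312e-01]), 'qd': array([ 8.86486777e-04,  6.55700118e-03, -3.49404113e-03, -1.45280020e-03,
       -6.49189683e-04, -9.32468828e-05]), 'effort': array([-2.76559476e-03, -4.88472068e+01,  2.33169240e+01, -1.18845093e-02,
       -2.85262549e-04,  9.43644809e-04]), 'position': array([552.46726815, 158.05918294, 105.23994423]), 'orientation': array([0.13977593, 1.56950518, 0.11575485]), 'ft_force': array([ 0.603045  , -0.21734448,  0.63246449]), 'torque': array([-0.01624413, -0.07299298, -0.01139578]), 'grip_width': 8.048283505464096e-05}
[[ 0.          0.        ]
 [-0.00500861  0.02049657]
 [-0.01202518  0.04039539]
 [-0.02098053  0.05950029]
 [-0.03178636  0.07762292]
 [-0.04433615  0.09458459]
 [-0.05850617  0.11021808]
 [-0.07415671  0.12436927]
 [-0.09113347  0.13689863]
 [-0.10926909  0.14768265]
 [-0.12838475  0.15661499]
 [-0.14829201  0.1636076 ]
 [-0.16879459  0.16859154]
 [-0.18969036  0.17151767]
 [-0.21077331  0.17235713]
 [-0.23183558  0.17110167]]
[0.19       0.28933333 0.38866667 0.488      0.58733333 0.68666667
 0.786      0.88533333 0.98466667 1.084      1.18333333 1.28266667
 1.382      1.48133333 1.58066667 1.68      ]
```

View pics/s2.png

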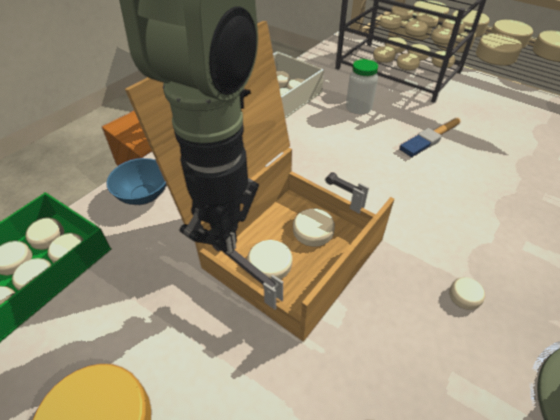

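```bash
python3 - <<'E'
from h import *
from bench import status,camera_info,grab_frame
ci=camera_info("wrist");im,d=grab_frame("wrist"); cv2.imwrite("pics/w3.png",im[:,:,::-1])
im2=cv2.imread("pics/s2.png"); cv2.imwrite("pics/s2z.png",cv2.resize(im2[170:310,160:320],None,fx=4,fy=4,interpolation=cv2.INTER_CUBIC))
P=cloud(ci,d); q=P[(P[...,2]>75)&(P[...,2]<125)&(abs(P[...,1]-160)<20)&(P[...,0]>450)&(P[...,0]<590)]
for x in range(455,590,15):
    w=q[abs(q[:,0]-x)<7.5]
    if len(w)>3: print(x,len(w),np.median(w,0).round(1),"y",w[:,1].min().round(1),w[:,1].max().round(1),w[:,2].max().round(1))
E
```

```text
455 212 [460.2 152.4 102.3] y 149.4 168.9 104.4
470 1481 [470.  158.7  97.7] y 147.0 170.7 104.3
485 796 [484.6 158.8  99.8] y 149.0 168.7 104.2
500 734 [499.9 158.5 102.7] y 153.6 163.6 105.5
515 690 [514.9 158.  105.5] y 153.1 162.7 108.5
530 680 [529.9 157.6 108.4] y 152.7 162.4 111.9
545 511 [540.5 157.9 111.3] y 146.5 171.1 125.0
```

View pics/w3.png

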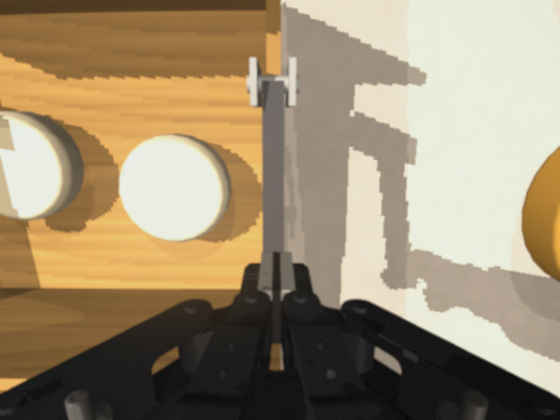

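View pics/s2z.png

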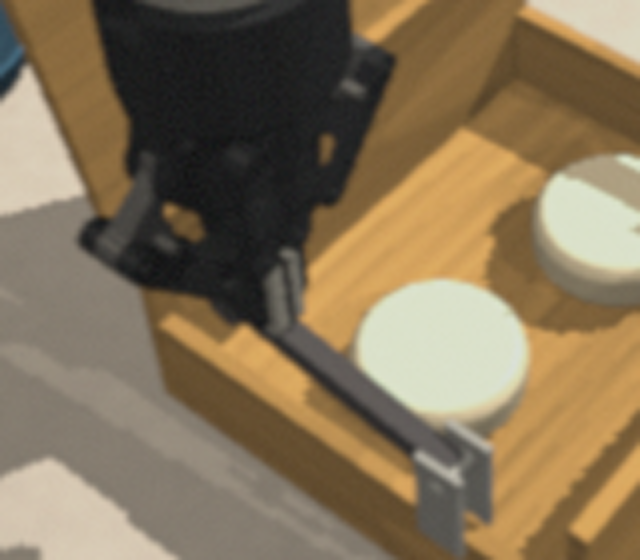

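```bash
python3 - <<'E'
from h import *
from bench import status,camera_info,grab_frame,arm
print([a for a in dir(arm) if a[0]!='_'], arm.tip_reach)
ci=camera_info("wrist");im,d=grab_frame("wrist")
P=cloud(ci,d)
for v in (245,252,255,260,270,285):
    for u in (258,264,270,275,280,286,292): print((u,v),P[v,u].round(1),im[v,u],end=' ')
    print()
cv2.imwrite("pics/w4z.png",cv2.resize(im[225:345,220:335,::-1],None,fx=5,fy=5,interpolation=cv2.INTER_CUBIC))
ci=camera_info("side");im,d=grab_frame("side");P=cloud(ci,d)
q=P[(P[...,0]>535)&(P[...,0]<568)&(abs(P[...,1]-158)<30)&(P[...,2]>60)&(P[...,2]<140)]
for z in range(75,140,5):
    w=q[abs(q[:,2]-z)<2.5]; print(z,len(w), w.min(0).round(1) if len(w) else'',w.max(0).round(1) if len(w) else '')
E
```

```text
['PlanningError', 'tip_reach'] 17.0
(258, 245) [580.9 143.6  10.4] [234 193 107] (264, 245) [540.6 153.1 110. ] [116 104  96] (270, 245) [540.2 155.9 111. ] [114 104  97] (275, 245) [540.1 158.3 111.6] [113 103  97] (280, 245) [540.  160.6 111.8] [112 102  98] (286, 245) [585.4 165.9   0.6] [158 143 127] (292, 245) [585.  170.7   2.1] [173 158 139] 
(258, 252) [586.7 143.4  10.8] [235 186 105] (264, 252) [540.5 153.4 118.5] [111 103  91] (270, 252) [540.2 156.1 119.3] [107  98  90] (275, 252) [539.9 158.3 120. ] [70 63 58] (280, 252) [539.9 160.5 120.3] [92 85 77] (286, 252) [540.1 163.1 119.9] [121 111  99] (292, 252) [591.6 170.7   0.9] [168 154 137] 
(258, 255) [589.3 143.3  10.8] [234 187 105] (264, 255) [539.8 153.5 123.4] [116 108  96] (270, 255) [540.2 156.1 122.6] [116 108  98] (275, 255) [540.1 158.3 122.8] [45 37 30] (280, 255) [540.7 160.5 121.7] [91 84 75] (286, 255) [540.  163.  123.4] [115 107  97] (292, 255) [594.3 170.7   0.9] [160 146 130] 
(258, 260) [593.1 143.2  11.8] [236 184 105] (264, 260) [539.5 153.8 129.2] [115 106  95] (270, 260) [539.9 156.2 128.4] [116 10
[... 505 characters left out ...]
6 151.6 140.7] [87 80 70] (264, 285) [540.  154.4 149.4] [105  98  86] (270, 285) [540.1 156.5 149.1] [110 102  92] (275, 285) [540.2 158.3 149.2] [41 35 29] (280, 285) [540.1 160.1 149.5] [65 58 53] (286, 285) [540.4 162.3 149. ] [112 106  95] (292, 285) [540.4 164.4 149. ] [113 106  96] 
75 0  
80 0  
85 0  
90 0  
95 0  
100 14 [536.4 161.3  98.4] [560.7 162.9 102.4]
105 30 [535.7 159.7 102.6] [567.6 164.9 107.3]
110 58 [535.  152.  107.8] [567.7 165.  112.4]
115 3 [545.  165.2 115.2] [548.9 165.4 117.4]
120 18 [541.4 152.9 117.8] [557.6 170.3 122.5]
125 39 [541.7 145.6 122.8] [557.4 172.4 127.5]
130 45 [541.5 144.8 127.5] [558.4 172.7 132.4]
135 42 [541.3 144.4 132.7] [557.1 172.6 137.5]
```

View pics/w4z.png

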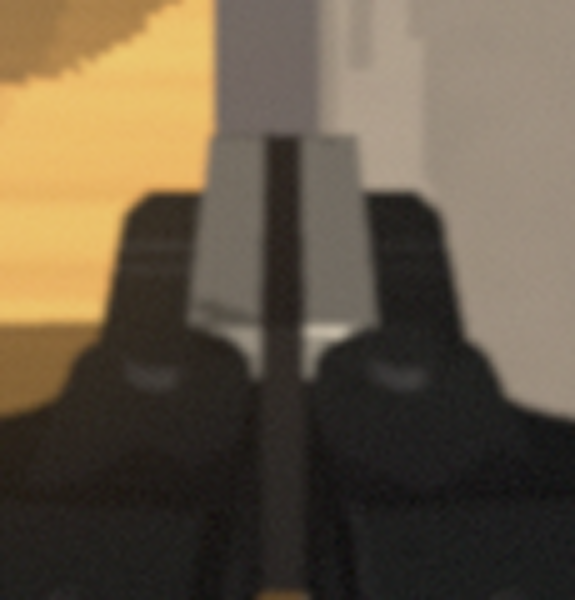

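The pads shut just above the bar. Both cameras put the tips at z about 118, while the reported TCP of 105 with a 17 mm tip reach implies 88. So the real tips stand about 30 mm higher than the stated geometry. I'll trust the measurement, reopen and go lower, checking again before the grip.

Request:
send_rows([
  [[0.5, 0, 0, 0, 0], [0.5, 0, 0, 0, 0], [0.5, 0, 0, 0, 0], [0.5, 0, 0, 0, 0], [0.5, 0.02, 0, 0, 0], [0.5, 0.04, 0, 0, 0], [0.5, 0.06, 0, 0, 0], [0.5, 0.06, 0, 0, 0]],
])

```text
time_s: 3.15
position: [550.3, 157.7, 78.0]
orientation: [-2.96, 1.567, -2.984]
ft_force: [-0.4, 0.4, -0.6]
grip_width: 0.497
```

```bash
python3 - <<'E'
from h import *
from bench import status,camera_info,grab_frame
s=status.observe();print(s["position"],s["ft_force"],s["grip_width"])
ci=camera_info("wrist");print(ci["xyz"],ci["attitude"])
im,d=grab_frame("wrist"); cv2.imwrite("pics/w5.png",im[:,:,::-1])
P=cloud(ci,d)
q=P[(P[...,0]>520)&(P[...,0]<600)&(abs(P[...,1]-158)<60)&(P[...,2]>60)]
for y in range(105,215,5):
    w=q[abs(q[:,1]-y)<2.5]; w=w[w[:,2]<170]; print(y,len(w), w.min(0).round(1) if len(w) else'',w.max(0).round(1) if len(w) else '')
ci=camera_info("side");im,d=grab_frame("side"); cv2.imwrite("pics/s5z.png",cv2.resize(im[150:310,140:340,::-1],None,fx=3.5,fy=3.5,interpolation=cv2.INTER_CUBIC))
E
```

```text
[550.29790613 157.68621835  78.04178167] [-0.4458191   0.41337355 -0.59486467] 0.4969219599745667
[479.24951249 159.86430042 231.39807831] [ 2.86413146e+00 -1.35529825e-05  1.54644621e+00]
105 1637 [535.  102.5 136.2] [557.6 107.5 170. ]
110 4210 [533.9 107.5 134.8] [560.8 112.5 170. ]
115 2501 [533.8 112.5 131.6] [561.3 117.5 160.2]
120 1076 [536.  117.5 131.6] [555.9 122.5 147.1]
125 657 [534.8 122.5  96.6] [549.  127.5 149.8]
130 1040 [530.7 127.5  94. ] [542.6 132.5 166.8]
135 2883 [530.5 132.5  90.3] [560.6 137.5 170. ]
140 888 [531.  137.5 142.5] [537.4 142.5 170. ]
145 491 [531.2 142.5 159.3] [540.5 147.5 170. ]
150 961 [537.  147.5 106.5] [577.3 152.5 170. ]
155 2204 [520.  152.5 105.6] [577.8 157.5 170. ]
160 2167 [520.  157.5 105.6] [577.7 162.5 170. ]
165 708 [520.5 162.5 105.8] [577.4 167.5 170. ]
170 461 [532.1 167.5 160.3] [541.1 172.5 170. ]
175 716 [531.8 172.5 153.5] [541.  177.5 170. ]
180 2529 [531.7 177.5  89.3] [561.2 182.5 170. ]
185 1466 [532.1 182.5  94.3] [543.4 187.5 170. ]
190 775 [533.6 187.5  96.7] [544.2 192.5 157.8]
195 917 [537.4 192.5 101. ] [557.9 197.5 146.4]
200 1916 [537.4 197.5 132.1] [563.6 202.5 156. ]
205 4245 [536.2 202.5 135.2] [563.9 207.5 170. ]
210 2062 [536.9 207.5 135.5] [559.5 212.5 170. ]
```

View pics/w5.png

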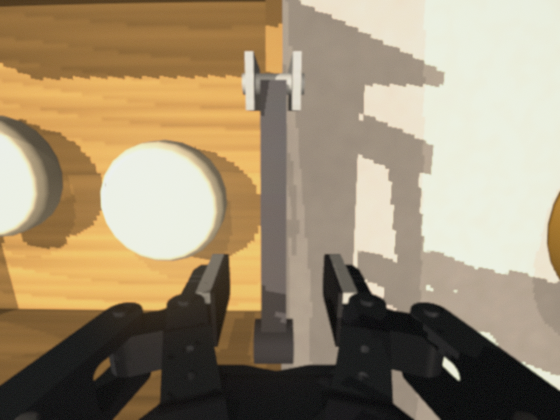

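View pics/s5z.png

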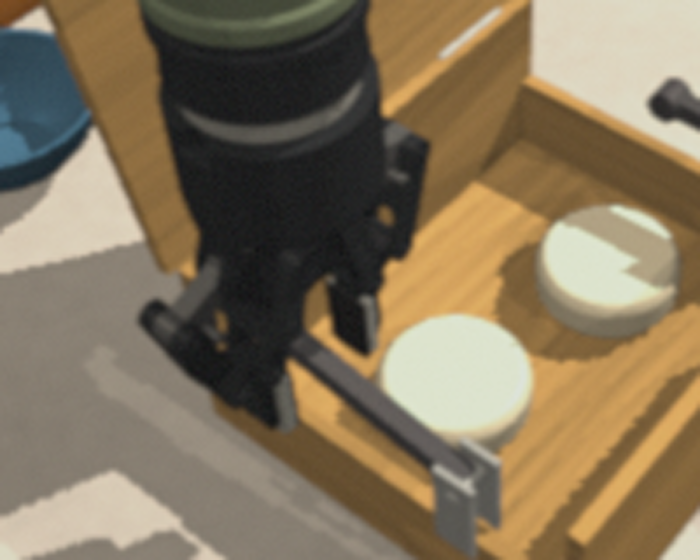

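The tips now stand at z about 90, either side of the bar (wrist view: pads at (218,290) and (335,290), bar at 273). Now I'll close.

Request:
send_rows([
  [[0, 0, 0, 0, 0], [0, 0, 0, 0, 0], [0, 0, 0, 0, 0], [0, 0, 0, 0, 0], [0, 0, 0, 0, 0], [0, 0, 0, 0, 0], [0, 0, 0, 0, 0]],
])

```text
time_s: 3.83
position: [552.3, 156.7, 80.8]
orientation: [-1.286, 1.568, -1.311]
ft_force: [0.8, -5.4, 0.1]
grip_width: 0.101
```

```bash
python3 - <<'E'
from h import *
from bench import status,camera_info,grab_frame
s=status.observe();print(s["position"],s["ft_force"],s["grip_width"],Rm(s["orientation"]).round(4))
ci=camera_info("wrist");
im,d=grab_frame("wrist"); cv2.imwrite("pics/w6z.png",cv2.resize(im[40:400,180:380,::-1],None,fx=1.6,fy=1.6))
P=cloud(ci,d)
q=P[(P[...,0]>480)&(P[...,0]<536)&(abs(P[...,1]-158)<12)&(P[...,2]>85)&(P[...,2]<130)]
k=np.polyfit(q[:,0],q[:,2],1);print("slope",np.arctan(k[0]),"y med",np.median(q[:,1]))
E
```

```text
[552.34467463 156.67756998  80.77757363] [ 0.76843635 -5.44865197  0.14855447] 0.10089229470067765 [[ 7.000e-04  2.470e-02  9.997e-01]
 [-2.600e-03  9.997e-01 -2.470e-02]
 [-1.000e+00 -2.600e-03  8.000e-04]]
slope 0.18369497271121168 y med 158.1589049755905
```

View pics/w6z.png

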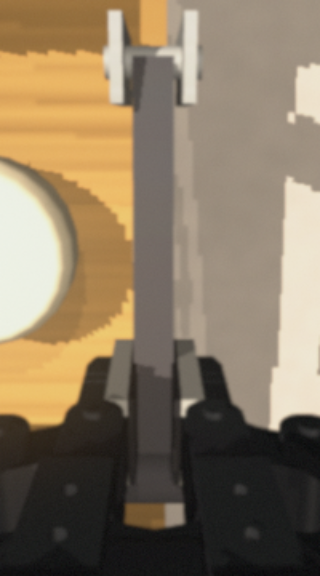

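The bar is held (opening 0.10). Next is the arc up to about 1.66 rad.

```bash
python3 -c "
import numpy as np
r=85.5
for a,b in((.187,.7),(.7,1.2),(1.2,1.66)):
  print([[0,round(-(r*(np.sin(t)-np.sin(a)))/400,4),0,round(r*(np.cos(t)-np.cos(a))/400,4),0] for t in np.linspace(a,b,9)[1:]])"
```

```text
[[0, np.float64(-0.0134), 0, np.float64(-0.003), 0], [0, np.float64(-0.0265), 0, np.float64(-0.0068), 0], [0, np.float64(-0.0394), 0, np.float64(-0.0115), 0], [0, np.float64(-0.052), 0, np.float64(-0.017), 0], [0, np.float64(-0.0642), 0, np.float64(-0.0232), 0], [0, np.float64(-0.0759), 0, np.float64(-0.0303), 0], [0, np.float64(-0.0872), 0, np.float64(-0.0381), 0], [0, np.float64(-0.098), 0, np.float64(-0.0465), 0]]
[[0, np.float64(-0.0099), 0, np.float64(-0.0089), 0], [0, np.float64(-0.0193), 0, np.float64(-0.0184), 0], [0, np.float64(-0.0281), 0, np.float64(-0.0285), 0], [0, np.float64(-0.0362), 0, np.float64(-0.0392), 0], [0, np.float64(-0.0436), 0, np.float64(-0.0503), 0], [0, np.float64(-0.0503), 0, np.float64(-0.0618), 0], [0, np.float64(-0.0563), 0, np.float64(-0.0737), 0], [0, np.float64(-0.0615), 0, np.float64(-0.086), 0]]
[[0, np.float64(-0.0041), 0, np.float64(-0.0116), 0], [0, np.float64(-0.0076), 0, np.float64(-0.0234), 0], [0, np.float64(-0.0103), 0, np.float64(-0.0353), 0], [0, np.float64(-0.0124), 0, np.float64(-0.0475), 0], [0, np.float64(-0.0138), 0, np.float64(-0.0597), 0], [0, np.float64(-0.0145), 0, np.float64(-0.0719), 0], [0, np.float64(-0.0144), 0, np.float64(-0.0842), 0], [0, np.float64(-0.0137), 0, np.float64(-0.0965), 0]]
```

Request:
send_rows([
  [[0, -0.013, 0, -0.003, 0], [0, -0.0265, 0, -0.007, 0], [0, -0.0395, 0, -0.0115, 0], [0, -0.052, 0, -0.017, 0], [0, -0.064, 0, -0.023, 0], [0, -0.076, 0, -0.03, 0], [0, -0.087, 0, -0.038, 0], [0, -0.098, 0, -0.0465, 0]],
])

```text
time_s: 4.55
position: [531.7, 157.1, 118.5]
orientation: [-2.417, 1.567, -2.441]
ft_force: [-0.2, -4.5, -10.1]
grip_width: 0.1
```

```bash
python3 - <<'E'
from h import *
from bench import status,camera_info,grab_frame
s=status.observe();print(s["position"],s["ft_force"],s["grip_width"])
im,d=grab_frame("side"); cv2.imwrite("pics/s7.png",im[:,:,::-1])
E
```

```text
[531.69646583 157.14572223 118.53409533] [ -0.18154423  -4.48993203 -10.06096827] 0.09953332803995826
```

View pics/s7.png

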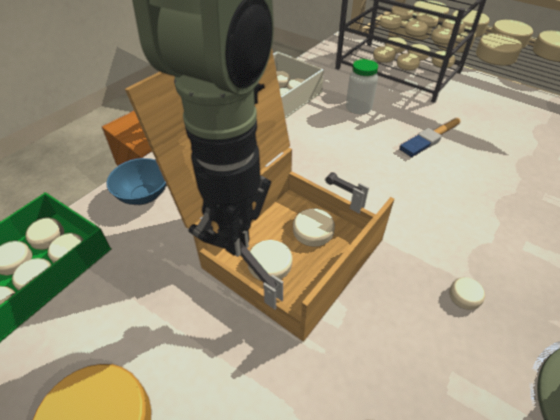

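The stay swings up with the gripper at about 10 N, so I'll carry on.

Request:
send_rows([
  [[0, -0.01, 0, -0.009, 0], [0, -0.0195, 0, -0.0185, 0], [0, -0.028, 0, -0.0285, 0], [0, -0.036, 0, -0.039, 0], [0, -0.0435, 0, -0.05, 0], [0, -0.05, 0, -0.062, 0], [0, -0.0565, 0, -0.0735, 0], [0, -0.0615, 0, -0.086, 0]],
])

```text
time_s: 5.27
position: [496.9, 158.0, 142.7]
orientation: [-2.51, 1.566, -2.534]
ft_force: [0.1, -4.8, -13.3]
grip_width: 0.094
```

```bash
python3 - <<'E'
from h import *
from bench import status,camera_info,grab_frame
s=status.observe();print(s["position"],s["ft_force"],s["grip_width"])
im,d=grab_frame("side"); cv2.imwrite("pics/s8.png",im[:,:,::-1])
E
```

```text
[496.90706637 158.00140685 142.70360367] [  0.08550647  -4.79238953 -13.26831686] 0.09386946974953987
```

View pics/s8.png

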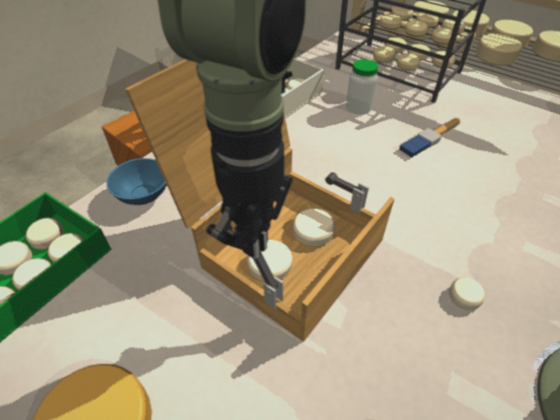

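Request:
send_rows([
  [[0, -0.004, 0, -0.0115, 0], [0, -0.0075, 0, -0.0235, 0], [0, -0.01, 0, -0.0355, 0], [0, -0.0125, 0, -0.0475, 0], [0, -0.014, 0, -0.06, 0], [0, -0.0145, 0, -0.072, 0], [0, -0.0145, 0, -0.084, 0], [0, -0.0135, 0, -0.0965, 0]],
])

```text
time_s: 5.98
position: [462.5, 158.8, 149.6]
orientation: [-0.615, 1.565, -0.64]
ft_force: [10.5, -5.1, -10.6]
grip_width: 0.055
```

```bash
python3 - <<'E'
from h import *
from bench import status,camera_info,grab_frame
s=status.observe();print(s["position"],s["ft_force"],s["grip_width"])
im,d=grab_frame("side"); cv2.imwrite("pics/s9.png",cv2.resize(im[120:340,120:420,::-1],None,fx=2.5,fy=2.5))
E
```

```text
[462.50042399 158.8370244  149.64563708] [ 10.53771315  -5.12847262 -10.62568788] 0.05465607226820896
```

View pics/s9.png

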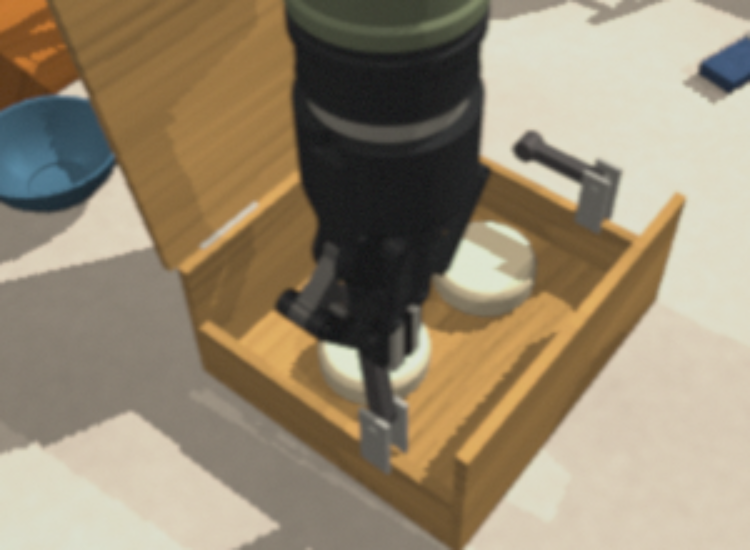

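```bash
python3 - <<'E'
from h import *
from bench import status,camera_info,grab_frame
for n in ("scene","wrist","side"):
    ci=camera_info(n);im,d=grab_frame(n);P=cloud(ci,d)
    q=P[(abs(P[...,0]-470)<45)&(abs(P[...,1]-159)<9)&(P[...,2]>85)&(P[...,2]<240)]
    print(n)
    for z in range(90,240,10):
        w=q[abs(q[:,2]-z)<5]
        if len(w)>1: print(z,len(w),w.min(0).round(1),w.max(0).round(1),np.median(w,0).round(1))
    f={"scene":(slice(120,300),slice(240,460)),"wrist":(slice(0,420),slice(0,560)),"side":(slice(180,320),slice(180,340))}[n]
    c=im[f][:,:,::-1]; k=700/c.shape[1]; k=min(k,560/c.shape[0]); cv2.imwrite(f"pics/a_{n}.png",cv2.resize(c,None,fx=k,fy=k,interpolation=cv2.INTER_CUBIC))
E
```

```text
scene
90 31 [465.7 150.4  85.7] [479.6 167.8  94.7] [474.3 158.9  92. ]
100 51 [459.2 150.2  95.2] [478.9 167.9 104.4] [474.6 160.6 100.4]
110 16 [466.5 155.9 105.6] [478.1 163.7 114.9] [476.8 160.3 111. ]
120 20 [467.7 154.4 115.4] [478.1 163.9 124.6] [476.7 160.2 119.8]
130 17 [471.4 155.7 125.5] [480.2 164.  134.5] [478.8 160.8 131. ]
140 21 [469.1 154.8 135.5] [481.3 163.7 144.7] [479.7 160.3 139.1]
150 19 [472.  155.2 145.2] [482.2 163.6 154.8] [480.7 160.2 149.8]
160 24 [470.1 154.8 155.2] [483.8 167.2 164.3] [482.3 161.8 160.8]
170 29 [448.6 155.4 166.1] [485.2 167.7 174.2] [483.1 162.2 170.4]
180 26 [451.8 154.6 175.4] [486.6 167.5 184.7] [484.9 159.2 180.2]
190 46 [449.1 151.4 185.1] [490.8 167.6 195. ] [480.5 159.3 192.5]
200 171 [450.4 150.1 195.1] [490.3 167.6 205. ] [480.8 157.7 200.6]
210 47 [451.9 150.2 205. ] [474.7 167.7 214.5] [472.5 154.9 208.2]
220 15 [467.2 150.5 215.5] [473.9 167.3 225. ] [472.9 154.4 218.2]
230 34 [469.5 150.2 225.2] [478.9 167.8 235. ] [477.3 154.  229.5]
wrist
90 133 [457.5 150.1  85.3] [476.9 168.   95. ] [462.9 158.   93.1]
100 330 [457.6 1
[... 1035 characters left out ...]
64.5 134.9] [470.1 163.2 129.5]
140 43 [468.6 156.6 135. ] [483.2 164.4 144.9] [472.5 163.5 140.1]
150 23 [470.7 161.7 145.1] [483.  164.8 152. ] [475.8 163.7 147.4]
160 3 [450.6 154.4 162.5] [455.  167.6 164.8] [450.7 158.7 164.2]
170 44 [449.5 154.5 165.2] [455.5 167.9 174.6] [450.6 163.7 170.1]
180 45 [449.9 154.5 175.3] [454.9 168.  184.8] [450.4 163.4 180.4]
190 48 [449.7 155.1 185.5] [485.7 167.9 194.9] [450.5 164.7 191.1]
200 49 [447.6 153.  195.4] [487.8 167.  204.9] [451.9 163.3 198.1]
210 49 [447.7 150.6 205. ] [452.8 167.7 214.4] [449.3 157.2 208.7]
220 14 [446.2 150.9 215. ] [450.5 167.1 224.8] [449.2 157.5 218. ]
230 60 [443.5 150.  225.1] [452.2 167.9 235. ] [445.8 156.7 230.9]
```

View pics/a_scene.png

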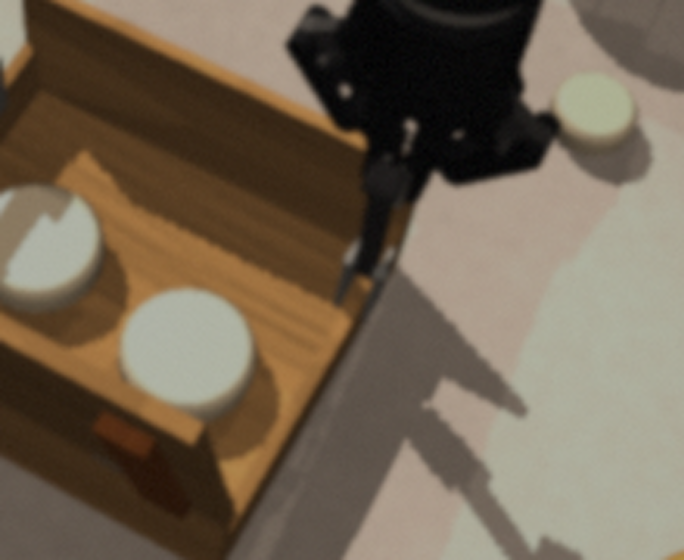

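View pics/a_side.png

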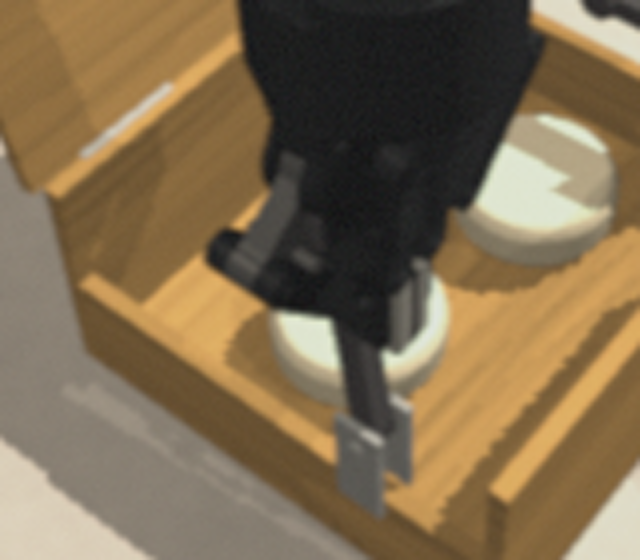

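View pics/a_wrist.png

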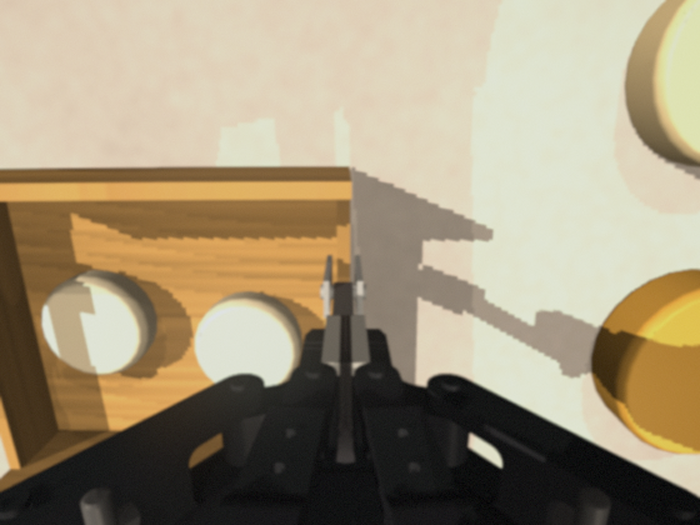

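The depth profile shows the stay at about 1.45 rad. Its back face runs from x = 477 at z = 111 to x = 485 at z = 180, and it has slid to the rear edge of the pads. I'll open, pass the fingers behind it, shut them and push it to its stop.

Request:
send_rows([
  [[0.45, 0, 0, 0, 0], [0.45, 0, 0, 0, 0], [0.45, 0, 0, 0, 0], [0.45, 0, 0, 0, 0], [0.45, 0, 0, 0, 0], [0.45, 0, 0, 0.05, 0], [0.45, 0, 0, 0.12, 0], [0.45, 0, 0, 0.12, 0]],
])

```text
time_s: 6.85
position: [513.3, 159.0, 150.2]
orientation: [0.117, 1.566, 0.092]
ft_force: [1.2, -0.3, -0.5]
grip_width: 0.448
```

Request:
send_rows([
  [[0, 0, 0, 0, 0], [0, 0, 0, 0, 0], [0, 0, 0, 0, 0], [0, 0, 0, 0, 0], [0, 0, 0, 0, 0], [0, 0, 0, 0, 0]],
])

```text
time_s: 7.35
position: [508.0, 159.1, 149.8]
orientation: [2.587, 1.571, 2.563]
ft_force: [0.2, -0.5, 0.3]
grip_width: -0.0
```

```bash
cat > look.py <<'E'
from h import *
from bench import status,camera_info,grab_frame
import sys
s=status.observe();print(s["time_s"],s["position"],s["ft_force"],s["grip_width"])
for n in ("scene","wrist","side"):
    ci=camera_info(n);im,d=grab_frame(n);P=cloud(ci,d)
    q=P[(abs(P[...,0]-480)<60)&(abs(P[...,1]-159)<9)&(P[...,2]>105)&(P[...,2]<240)]
    print(n)
    for z in range(110,230,10):
        w=q[abs(q[:,2]-z)<5]
        if len(w)>1: print(z,len(w),w.min(0).round(1),w.max(0).round(1),np.median(w,0).round(1))
    f={"scene":(slice(60,300),slice(150,460)),"wrist":(slice(0,420),slice(0,560)),"side":(slice(120,320),slice(120,400))}[n]
    c=im[f][:,:,::-1]; k=min(700/c.shape[1],560/c.shape[0]); cv2.imwrite(f"pics/{sys.argv[1]}_{n}.png",cv2.resize(c,None,fx=k,fy=k,interpolation=cv2.INTER_CUBIC))
E
python3 look.py b
```

```text
7.35 [507.98213314 159.11390908 149.82095442] [ 0.19736257 -0.49330045  0.27702966] -1.969273822034933e-05
scene
160 9 [513.8 155.8 162.4] [518.3 167.4 164.9] [517.3 162.3 164. ]
170 39 [512.6 150.  165.6] [519.2 167.7 174.8] [517.8 160.4 170.5]
180 42 [485.9 150.2 175.1] [519.  167.8 184.7] [517.6 159.1 180.3]
190 37 [503.6 151.2 185.2] [519.3 167.4 195. ] [517.9 160.6 190.3]
200 55 [499.3 150.9 195.3] [520.5 167.5 204.8] [516.9 159.2 198.7]
210 59 [501.5 150.4 205. ] [521.1 167.8 214.5] [518.6 157.  209.1]
220 16 [512.1 150.2 215.3] [523.1 167.8 224.4] [518.4 156.5 219.4]
wrist
110 85 [463.6 154.3 105.1] [465.2 164.1 114.9] [464.5 159.4 110.3]
120 94 [464.8 154.5 115. ] [466.8 163.9 124.9] [465.8 159.5 120.2]
130 117 [466.  154.2 125.2] [468.1 164.2 135. ] [467.1 159.  130.2]
140 132 [467.4 154.2 135.1] [469.3 164.  145. ] [468.4 159.  140.3]
150 159 [468.7 154.1 145. ] [470.8 164.1 154.8] [469.7 159.  150.4]
160 194 [470. 154. 155.] [472.  163.9 164.9] [471.  159.1 160. ]
170 234 [471.2 154.  165. ] [473.3 164.  175. ] [472.3 159.1 170.5]
180 367 [472.3 150.1 175.1] [501.3 168.  1
[... 405 characters left out ...]
 124.6] [468.7 163.2 119.4]
130 58 [467.9 154.2 125.1] [480.3 164.6 134.8] [470.1 163.3 130.3]
140 53 [469.6 153.4 135.5] [483.2 164.3 144.8] [471.2 163.3 140.5]
150 65 [470.1 152.9 145.1] [484.5 164.8 154.9] [472.5 163.1 150.3]
160 66 [471.9 152.7 155.1] [505.4 166.6 164.9] [474.2 163.2 161. ]
170 105 [472.7 153.9 165.1] [503.  167.6 174.9] [482.2 163.  169.5]
180 93 [474.3 154.2 175.2] [503.2 167.7 184.8] [481.7 163.2 179.2]
190 111 [474.2 151.3 185.1] [503.  167.9 194.9] [486.6 165.7 190.8]
200 231 [473.5 150.4 195. ] [502.7 167.4 204.9] [481.9 159.8 201.3]
210 62 [495.  150.  205.1] [501.3 167.6 214.9] [497.1 157.  209.1]
220 28 [494.7 150.2 215. ] [499.7 167.6 224.8] [497.  155.9 217.8]
```

View pics/b_side.png

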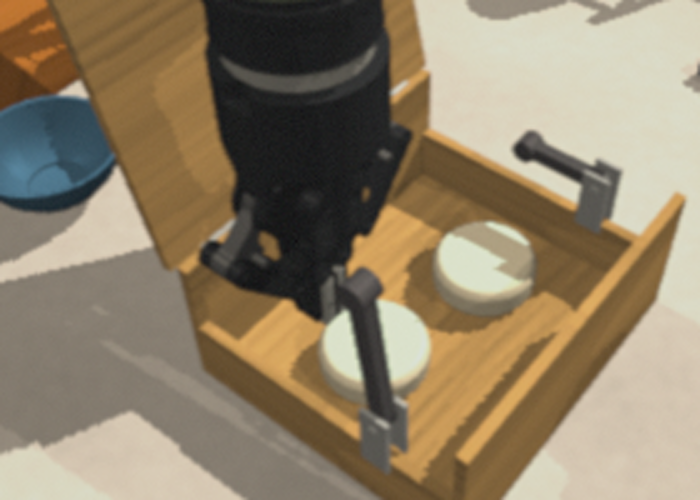

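View pics/b_wrist.png

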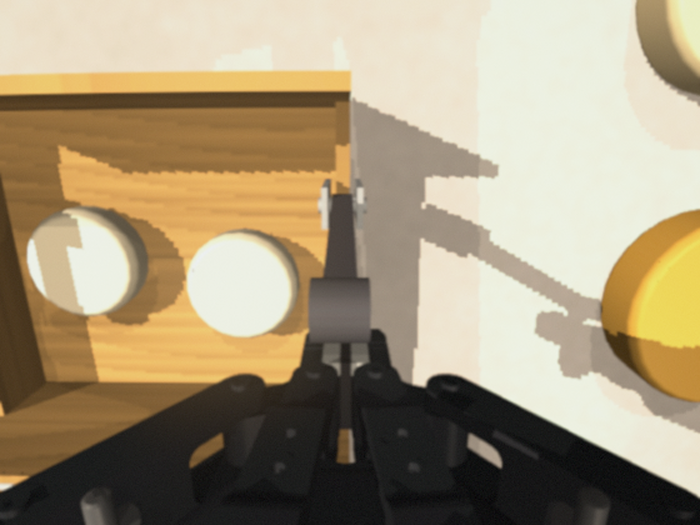

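The fingers are shut behind the stay, with their front face at x about 496 and the stay standing at 1.44 rad. Now I'll push it forward gently.

Request:
send_rows([
  [[0, 0, 0, -0.015, 0], [0, 0, 0, -0.03, 0], [0, 0, 0, -0.045, 0], [0, 0, 0, -0.06, 0], [0, 0, 0, -0.07, 0], [0, 0, 0, -0.078, 0], [0, 0, 0, -0.084, 0], [0, 0, 0, -0.084, 0]],
])

```text
time_s: 8.17
position: [476.3, 159.9, 150.2]
orientation: [-0.014, 1.567, -0.038]
ft_force: [4.0, -0.8, -2.3]
grip_width: 0.002
```

```bash
python3 look.py c | grep -A9 -E "scene|wrist|^[0-9.]+ \["
```

```text
8.1667 [476.32897204 159.85776418 150.16772851] [ 3.97893901 -0.83358991 -2.337898  ] 0.0023478093316954248
scene
110 27 [461.1 155.4 105. ] [474.1 164.  114.6] [471.3 160.  110.1]
120 26 [459.7 155.2 115.2] [472.8 164.1 124.8] [470.  160.7 120.4]
130 17 [462.8 154.9 125.1] [470.5 164.  131.6] [468.6 160.6 127.9]
160 8 [483.8 154.5 162.9] [487.3 166.5 164.9] [486.3 162.2 163.9]
170 42 [480.3 150.2 165.2] [487.5 167.6 174.8] [485.9 159.8 170.5]
180 41 [481.3 150.1 175.3] [488.3 168.  185. ] [486.1 160.2 180.3]
190 36 [481.6 150.7 185.2] [488.1 167.4 194.8] [486.3 161.3 189.9]
200 58 [462.1 150.6 195. ] [488.8 167.6 204.7] [484.1 158.6 198.6]
210 60 [467.3 150.1 205.1] [489.6 167.6 214.8] [486.9 157.  208.7]
--
wrist
110 38 [458.6 154.7 105. ] [460.1 164.3 113.6] [459.4 159.5 109.2]
120 53 [457.1 154.5 115.2] [459.  164.2 124.8] [458.1 159.6 120.2]
130 55 [456.  154.4 125.6] [457.6 164.4 134.2] [456.8 159.7 130.2]
140 72 [454.6 154.6 135.3] [456.3 164.4 144.9] [455.4 159.3 139.9]
150 75 [453.5 154.5 145.2] [454.9 164.2 154.8] [454.2 159.4 149.7]
160 107 [452.  154.5 155. ] [453.8 164.5 165. ] [452.9 159.5 159.7]
170 119 [450.6 154.5 165.1] [452.4 164.3 174.9] [451.5 159.6 170.5]
180 77 [449.7 154.6 175. ] [451.2 164.5 180.8] [450.5 159.7 177.7]
190 137 [445.  150.3 187.8] [468.6 168.  195. ] [445.6 157.9 193.7]
```

View pics/c_side.png

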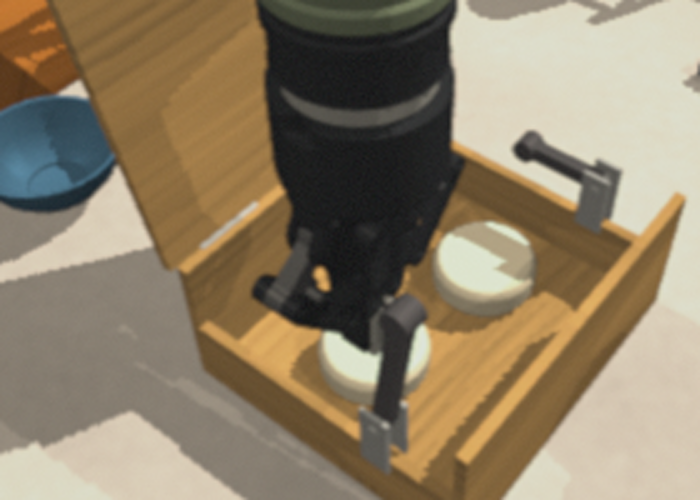

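The front face slopes forward 1.3 mm per 10 mm, which puts the stay at about 1.70 rad, its stop. Next I'll back off and rise while measuring the lid edge.

Request:
send_rows([
  [[0, 0, 0, 0.02, 0], [0, 0, 0, 0.04, 0], [0, -0.1, 0, 0.04, 0], [0, -0.2, 0, 0.04, 0], [0, -0.3, 0, 0.04, 0], [0, -0.4, 0, 0.04, 0], [0, -0.5, 0, 0.04, 0], [0, -0.5, 0, 0.04, 0]],
])

```text
time_s: 8.98
position: [493.7, 160.0, 357.6]
orientation: [0.221, 1.56, 0.197]
ft_force: [0.4, 0.9, 0.3]
grip_width: -0.002
```

```bash
python3 - <<'E'
from h import *
from bench import status,camera_info,grab_frame
s=status.observe();print(s["time_s"],s["position"],s["ft_force"],s["grip_width"],s["joints"].round(2))
for n in ("scene","side"):
    ci=camera_info(n);im,d=grab_frame(n);P=cloud(ci,d);cv2.imwrite(f"pics/d_{n}.png",im[:,:,::-1])
    hsv=cv2.cvtColor(im,cv2.COLOR_RGB2HSV); wood=(hsv[...,1]>90)&(hsv[...,0]<25)&(hsv[...,0]>5)
    m=wood&(P[...,0]>630)&(P[...,0]<720)&(P[...,2]>150)&(P[...,2]<345)&(abs(P[...,1]-35)<140); q=P[m]
    print(n)
    for z in (200,240,280,300,315,320,325,330,335):
        w=q[abs(q[:,2]-z)<2.5]
        if len(w): print(z,len(w),w.min(0).round(1),w.max(0).round(1),np.median(w,0).round(1))
    w=q[q[:,2]>322]; 
    for y in (-60,0,40,100,140):
        v=w[abs(w[:,1]-y)<15]
        if len(v):print(" y",y,v.min(0).round(1),v.max(0).round(1))
E
```

```text
8.9833 [493.71753439 159.98679298 357.60662414] [0.39354507 0.92362932 0.26704964] -0.0018341203710933486 [ 0.17  0.21 -0.01  1.34  0.    0.19]
scene
200 72 [650.2 -64.8 197.6] [665.3 164.  202.4] [655.6  34.6 200.3]
240 89 [659.5 -65.9 237.5] [674.4 163.6 242.5] [664.4  33.6 239.9]
280 112 [668.1 -85.5 277.5] [683.7 163.2 282.5] [674.4  49.6 280.1]
300 106 [672.6 -86.2 297.5] [680.6 163.2 302.5] [678.2  48.1 300. ]
315 114 [676.4 -93.8 312.5] [684.4 163.1 317.5] [681.8  54.8 315. ]
320 122 [676.7 -92.9 317.5] [685.7 163.2 322.5] [683.1  52.8 320. ]
325 873 [673.5 -96.6 322.5] [686.6 163.  327.5] [681.7  51.5 326.8]
330 788 [673.5 -95.9 327.5] [687.4 162.5 331. ] [679.4  41.7 328.2]
 y -60 [673.5 -74.6 322.5] [681.9 -45.3 330. ]
 y 0 [675.1 -15.  322.1] [684.1  15.  330.3]
 y 40 [676.   25.  322.3] [685.1  55.  330.5]
 y 100 [677.5  85.1 322.1] [686.4 114.7 329.9]
 y 140 [678.5 125.  322.1] [687.4 154.9 329.6]
side
200 367 [643.8 -95.3 197.5] [656.6 163.7 202.5] [648.3  69.5 199.9]
240 343 [652.9 -96.7 237.5] [665.7 163.2 242.5] [657.7  89.4 240. ]
280 329 [663.4  23.8 277.5] [677.6 163.4 282.5] [667.6 106.1 280. ]
300 306 [669.1  45.5 297.5] [682.7 162.9 302.5] [672.5 110.9 300.1]
315 304 [672.5  12.5 312.5] [685.8 162.7 317.5] [676.3 115.2 315. ]
320 291 [672.9  16.4 317.5] [685.8 163.  322.5] [677.5 117.6 319.9]
325 314 [675.   64.6 322.5] [688.8 163.4 327.5] [678.7 119.6 325.3]
330 211 [676.4  67.5 327.5] [687.1 162.3 330. ] [680.6 116.  328.4]
 y 100 [675.4  85.  322.1] [687.6 114.9 329.8]
 y 140 [677.4 125.2 322.1] [687.2 154.2 330. ]
```

View pics/d_scene.png

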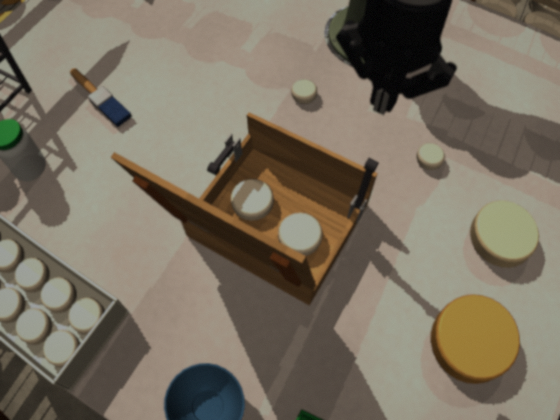

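View pics/d_side.png

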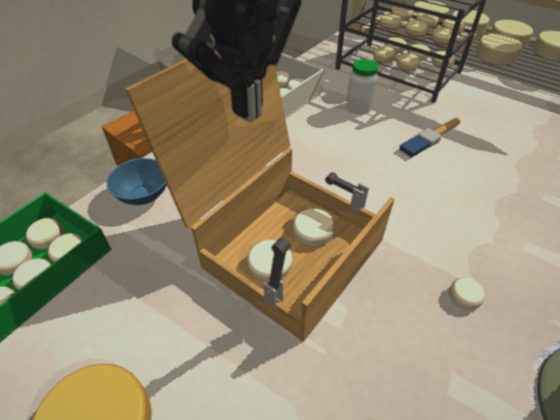

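The stay stays up on its own. The lid edge at mid-width lies at x = 676 to 685 with its top at z = 330. I'll pass over it at this height and come down behind.

Request:
send_rows([
  [[0, -0.01, -0.05, 0.1, 0], [0, -0.01, -0.1, 0.2, 0], [0, -0.01, -0.15, 0.3, 0], [0, -0.01, -0.2, 0.4, 0], [0, -0.01, -0.25, 0.5, 0], [0, -0.01, -0.293, 0.59, 0], [0, -0.01, -0.293, 0.6, 0], [0, -0.01, -0.293, 0.6, 0]],
])

```text
time_s: 9.75
position: [729.9, 33.6, 346.7]
orientation: [-3.124, 1.563, 3.132]
ft_force: [0.9, 0.5, -1.2]
grip_width: 0.004
```

```bash
python3 - <<'E'
from h import *
from bench import status,camera_info,grab_frame
s=status.observe();print(s["time_s"],s["position"],s["ft_force"],s["joints"].round(2));print(Rm(s["orientation"]).round(3))
for n in ("scene","side"):
    ci=camera_info(n);im,d=grab_frame(n);P=cloud(ci,d);cv2.imwrite(f"pics/e_{n}.png",im[:,:,::-1])
    q=P[(P[...,0]>688)&(P[...,0]<780)&(abs(P[...,1]-37)<60)&(P[...,2]>300)&(P[...,2]<460)]
    for z in range(340,460,10):
        w=q[abs(q[:,2]-z)<5]
        if len(w)>2: print(n,z,len(w),w.min(0).round(1),w.max(0).round(1))
E
```

```text
9.75 [729.87127583  33.63529741 346.73028838] [ 0.92896173  0.47175175 -1.22178886] [-0.05  0.71  0.75  1.62 -0.   -0.03]
[[-0.008  0.027  1.   ]
 [ 0.     1.    -0.027]
 [-1.    -0.    -0.008]]
scene 360 31 [734.   27.5 357.2] [739.8  44.5 365. ]
scene 370 78 [732.6  27.1 365.1] [740.2  48.2 374.9]
scene 380 75 [734.7  26.4 375.2] [740.   47.8 384.9]
scene 390 47 [735.5  27.1 385.1] [740.4  47.4 395. ]
scene 400 95 [718.6   2.2 395.3] [742.6  64.4 405. ]
scene 410 289 [721.7   1.4 405.1] [743.1  72.5 414.9]
scene 420 144 [733.6  19.7 415.2] [746.8  78.5 425. ]
scene 430 177 [734.3  18.  425.1] [747.3  88.2 435. ]
scene 440 283 [718.9  26.8 435. ] [747.4  96.2 445. ]
scene 450 633 [719.1  39.8 445. ] [750.3  96.2 455. ]
side 360 60 [716.7  28.6 358.4] [740.3  45.4 365. ]
side 370 166 [716.9  21.3 365.1] [735.7  49.4 374.9]
side 380 177 [716.4  21.3 375. ] [736.2  50.1 384.8]
side 390 70 [716.8  28.8 385. ] [737.3  49.9 390.2]
```

View pics/e_scene.png

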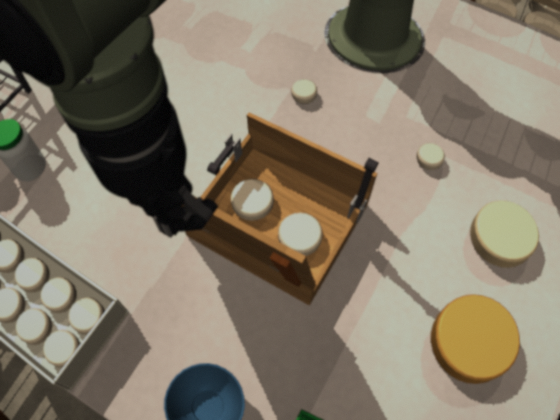

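View pics/e_side.png

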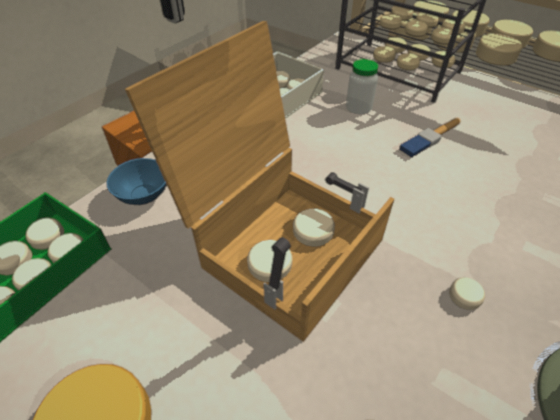

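Request:
send_rows([
  [[0, 0.05, 0, 0, 0], [0, 0.1, 0, 0, 0], [0, 0.145, 0, 0, 0], [0, 0.145, 0, -0.03, 0], [0, 0.145, 0, -0.06, 0], [0, 0.145, 0, -0.09, 0], [0, 0.145, 0, -0.12, 0], [0, 0.145, 0, -0.15, 0]],
])

```text
time_s: 10.52
position: [666.4, 39.2, 296.5]
orientation: [0.192, 1.569, 0.17]
ft_force: [2.0, -0.2, 1.1]
grip_width: 0.002
```

Request:
send_rows([
  [[0, 0, 0, -0.03, 0], [0, 0, 0, -0.06, 0], [0, 0, 0, -0.09, 0], [0, 0, 0, -0.12, 0], [0, 0, 0, -0.14, 0], [0, 0, 0, -0.16, 0]],
])

```text
time_s: 11.02
position: [602.2, 40.4, 296.1]
orientation: [1.185, 1.571, 1.162]
ft_force: [-0.2, -0.4, -0.3]
grip_width: -0.001
```

```bash
python3 - <<'E'
from h import *
from bench import status,camera_info,grab_frame
s=status.observe();print(s["time_s"],s["position"],s["ft_force"])
for n in ("side",):
    im,d=grab_frame(n);cv2.imwrite(f"pics/f_{n}.png",im[:,:,::-1])
E
```

```text
11.0167 [602.17144817  40.43521211 296.05224405] [-0.20718955 -0.3518045  -0.32815648]
```

View pics/f_side.png

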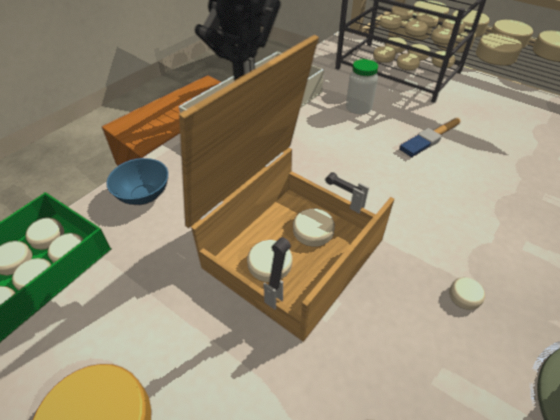

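The lid is past upright and no longer touching the tool. I'll hold still and let it sink.

Request:
send_rows([
  [[0, 0, 0, 0, 0], [0, 0, 0, 0, 0], [0, 0, 0, 0, 0], [0, 0, 0, 0, 0], [0, 0, 0, 0, 0], [0, 0, 0, 0, 0], [0, 0, 0, 0, 0], [0, 0, 0, 0, 0]],
])

```text
time_s: 11.73
position: [604.1, 39.5, 295.5]
orientation: [-3.127, 1.571, 3.133]
ft_force: [-0.6, -0.0, 0.6]
grip_width: 0.002
```

Request:
send_rows([
  [[0, -0.02, 0, 0, 0], [0, -0.05, 0, 0, 0], [0, -0.1, 0, 0, 0], [0, -0.1, 0, 0, 0], [0, -0.1, 0, 0, 0], [0, -0.1, 0, 0, 0], [0, -0.1, 0, 0, 0], [0, -0.1, 0, 0, 0]],
])

```text
time_s: 12.4
position: [603.5, 39.5, 334.7]
orientation: [3.101, 1.569, 3.077]
ft_force: [0.2, 1.0, 0.1]
grip_width: -0.001
```

```bash
python3 - <<'E'
from h import *
from bench import status,camera_info,grab_frame
s=status.observe();print(s["time_s"],s["position"],s["ft_force"])
for n in ("side",):
    im,d=grab_frame(n);cv2.imwrite(f"pics/g_{n}.png",im[:,:,::-1])
E
```

```text
12.4 [603.54094318  39.5470429  334.74705306] [0.15963811 1.04711128 0.06481992]
```

View pics/g_side.png

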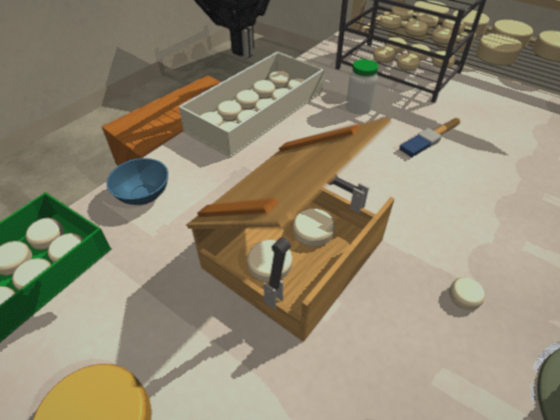

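Request:
send_rows([
  [[0, 0, 0, 0, 0], [0, 0, 0, 0, 0], [0, 0, 0, 0, 0], [0, 0, 0, 0, 0], [0, 0, 0, 0, 0], [0, 0, 0, 0, 0], [0, 0, 0, 0, 0], [0, 0, 0, 0, 0]],
])

```text
time_s: 13.12
position: [604.0, 39.5, 335.7]
orientation: [-0.153, 1.571, -0.177]
ft_force: [-0.8, -0.2, 0.6]
grip_width: -0.001
```

Request:
send_rows([
  [[0, 0, 0, 0, 0], [0, 0, 0, 0, 0], [0, 0, 0, 0, 0], [0, 0, 0, 0, 0], [0, 0, 0, 0, 0], [0, 0, 0, 0, 0], [0, 0, 0, 0, 0], [0, 0, 0, 0, 0]],
])

```text
time_s: 13.78
position: [604.0, 39.5, 335.7]
orientation: [1.895, 1.571, 1.871]
ft_force: [-0.2, -0.6, -0.0]
grip_width: 0.004
```

Request:
send_rows([
  [[0, 0, 0, 0, 0], [0, 0, 0, 0, 0], [0, 0, 0, 0, 0], [0, 0, 0, 0, 0], [0, 0, 0, 0, 0], [0, 0, 0, 0, 0], [0, 0, 0, 0, 0], [0, 0, 0, 0, 0]],
])

```text
time_s: 14.45
position: [604.0, 39.5, 335.7]
orientation: [-0.559, 1.571, -0.582]
ft_force: [0.1, -0.6, -0.3]
grip_width: -0.002
```

```bash
cat > chk.py <<'E'
from h import *
from bench import status,camera_info,grab_frame
import sys
s=status.observe();print(s["time_s"],s["position"],s["ft_force"])
for n in ("side","scene"):
    ci=camera_info(n);im,d=grab_frame(n);cv2.imwrite(f"pics/{sys.argv[1]}_{n}.png",im[:,:,::-1]);P=cloud(ci,d)
    hsv=cv2.cvtColor(im,cv2.COLOR_RGB2HSV); wood=(hsv[...,1]>90)&(hsv[...,0]<25)&(hsv[...,0]>5)
    q=P[wood&(P[...,2]>125)&(P[...,2]<300)&(P[...,0]>400)&(P[...,0]<610)&(abs(P[...,1]-37)<85)]
    k=np.polyfit(q[:,0],q[:,2],1);print(n,len(q),"lid angle",np.arctan(-k[0]),q.min(0).round(1),q.max(0).round(1))
    q=P[(P[...,2]>108)&(P[...,2]<185)&(abs(P[...,0]-465)<25)&(abs(P[...,1]-159)<9)]
    for z in range(110,190,10):
        w=q[abs(q[:,2]-z)<5]
        if len(w)>1: print(z,len(w),w.min(0).round(1),w.max(0).round(1))
    q=P[(P[...,2]>85)&(P[...,2]<110)&(P[...,0]>485)&(P[...,0]<535)&(abs(P[...,1]+82)<9)]
    if len(q): print("short",len(q),q.max(0),q.min(0))
E
python3 chk.py h
```

```text
14.45 [603.97847765  39.53150932 335.69504102] [ 0.14313928 -0.61148358 -0.30317968]
side 6688 lid angle 0.4913495691365653 [427.7 -48.  127.1] [610.  122.  225.8]
110 24 [460.3 155.5 108.2] [472.9 164.5 114.6]
120 45 [459.3 154.5 115.1] [472.4 164.7 124.5]
130 40 [457.8 154.4 125. ] [470.3 165.3 134.9]
140 46 [456.6 154.  135.1] [469.6 165.7 145. ]
150 49 [455.5 154.2 145.3] [468.2 164.8 154.7]
160 46 [453.8 154.4 155.1] [466.3 164.9 164.9]
170 50 [453.  154.5 165.3] [466.3 165.  175. ]
180 37 [451.4 154.8 175.4] [464.2 164.8 181.9]
scene 12713 lid angle 0.4986486177192504 [429.3 -48.  125.1] [610.  122.  225.3]
110 6 [461.6 162.  108.2] [472.9 164.1 114.9]
120 14 [460.1 160.4 115.5] [472.7 164.1 123.6]
130 12 [459.6 161.2 125.2] [471.6 164.1 134.4]
140 10 [457.7 162.  135.1] [468.8 164.  144.2]
150 8 [456.3 163.3 145.1] [467.9 164.  153.7]
```

View pics/h_side.png

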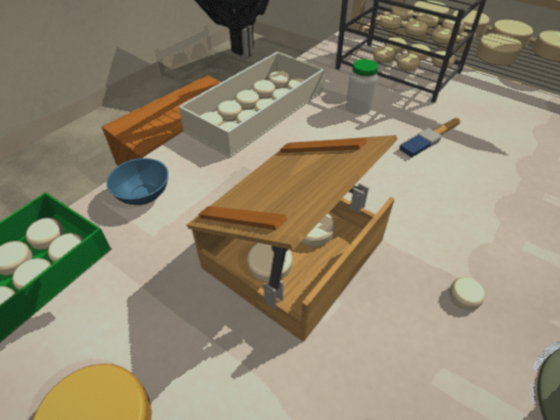

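View pics/h_scene.png

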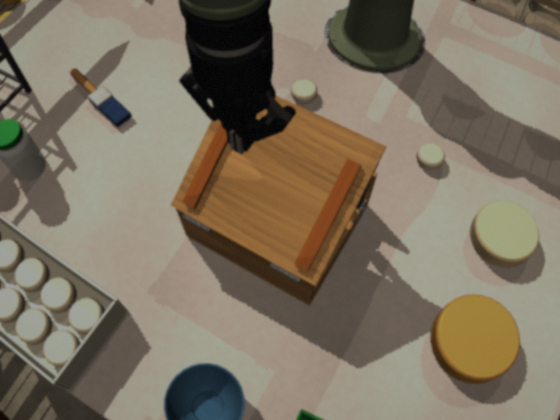

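The lid rests at about 0.49 rad on the raised stay, and the gripper is well clear above it. I'll check once more that it is still, then hand in.

Request:
send_rows([
  [[0, -0.02, 0, 0, 0], [0, -0.04, 0, 0, 0], [0, -0.04, 0, 0, 0], [0, -0.04, 0, 0, 0], [0, -0.04, 0, 0, 0], [0, -0.04, 0, 0, 0], [0, -0.04, 0, 0, 0], [0, -0.04, 0, 0, 0]],
])

```text
time_s: 15.22
position: [603.9, 39.5, 351.4]
orientation: [3.139, 1.57, 3.115]
ft_force: [-0.9, 0.5, -0.2]
grip_width: 0.002
```

```bash
python3 chk.py i | grep -E "lid|^[0-9.]+ \[|170|120" && python3 -c "
from bench import job; print(job.sign_off())"
```

```text
15.2167 [603.86283302  39.54720538 351.39750347] [-0.92975068  0.54475391 -0.15409674]
side 6686 lid angle 0.49120531337697737 [427.3 -47.9 126.8] [609.9 121.9 226.4]
120 43 [459.1 155.2 115.3] [472.4 164.9 124.9]
170 52 [452.3 154.8 165.2] [465.9 164.6 174.8]
scene 13212 lid angle 0.49853928955024285 [429.9 -48.  125. ] [610.  122.  225.3]
120 13 [459.2 160.7 115.6] [472.5 163.9 124.5]
the job is handed in; nothing more can be done
None
```

The lid now rests ajar on the raised long stay, and I handed the job in at about 15 s. I pinched the long stay (left side) and swung it up to about 1.45 rad. Then I pushed it to its stop with shut fingers, and tipped the lid forward from behind so that it sank onto the stay.

**Last checks:**
- **Long stay:** about 1.70 rad, at its stop.
- **Lid:** 0.491 rad from the side camera and 0.499 from the scene camera, unchanged over 0.75 s.
- **Gripper:** clear above the lid, with no contact force beyond sensor noise.
- **Short stay:** not measured at the end because the lid hides it. I never touched it, and it lay folded in the last pictures taken before the lid came down.

**What went wrong or disagreed:**
- The cameras put the fingertips about 30 mm higher than the stated tool geometry, so the first pinch closed just above the bar. I went lower by the camera measurement and the second pinch held.
- Towards the end of the swing the stay slid to the rear edge of the pads, which is why the last part was a push.

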